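Thread the guide pin through both bushings of the carving-stand bracket and hold it

ROBOT

A 6-joint arm with a two-finger parallel gripper is mounted at the origin on the work surface. World frame = base frame: x ahead of the robot, y to its left, z up, the work surface at z = 0. Lengths are in m, angles in degrees, forces in N, time in s.
With the tool pointing down it reaches from about 0.25 to 0.725 m from the base axis. Payload 9.7 kg.
Tool frame: the origin (TCP) lies between the finger pads; the fingertips stand bot.tcp_to_tips ahead of it and the grasp point (between the pads) lies 11 mm behind it (bot.tcp_to_tips is the distance from the TCP to the fingertips, in m); z points along the fingers, y is the line along which they close (so a half turn about z gives the same grasp; the last joint's range is limited). The gripper opens to 85 mm and grips with 20 to 120 N. Pads are 22 mm wide; open, the fingers measure 114 mm over their backs; the gripper's body (76 mm by 85 mm) begins 54 mm behind the grasp point. The pads swing forward as they close: fully open they stand 13 mm farther back than shut.
Start: joints at [-69.729, 4.979, 10.078, 95.1, 0, 90], TCP at [0.191, -0.516, 0.239] pointing down, gripper open.
Joint ranges: [-179.16, 179.16], [-48.56, 103.87], [-65.8, 70.77], [-126.05, 130.52], [-82.76, 87.17], [-180, 180]. Speed limits (degrees/s): [127.2, 127.2, 147.25, 180, 180, 180].

INTERFACE

Orientations are given as [roll, pitch, yaw] about the fixed x, y, z axes, in that order (R = Rz(yaw) Ry(pitch) Rx(roll)).
In Python, from workcell import bot gives the robot as it stands. The module is installed in compiled form; this text tells all that it offers.
- The arm moves only by the tool carry_out, never from a script. Its arguments are lists of equal length, an entry for each row: "linear": the shift along the world's x, y, z normalised to -1 to 1, where 1 is 2 cm, a list of three; "rotation": the turn, a rotation vector about the world's x, y, z normalised to -1 to 1, where 1 is 8 degrees, a list of three; "grip": the closure, from -1 (fully open) to 1 (shut). In form: {"linear": [[tx, ty, tz], ...], "rotation": [[rx, ry, rz], ...], "grip": [grip, ...]}. A call has 1 to 12 rows; each row shifts and turns the commanded pose from where the row before left it; what a row does not reach is not made up. A row lasts 1/10 s, in which the tool goes at most 50 mm and 8.59 degrees, less where a joint would pass 70% of its speed; a pose out of reach is approached as far as the arm can. A call with a number of a shift or a turn outside -1 to 1 is refused whole. A call with a gripper value outside its range is refused whole. The fingers move at their own pace and stop on an object; "grip_force" is the grip in N (left out, the last holds). Time passes only in rows, so rows that do not move let the fingers close. It gives the time, the measured TCP pose, the force, the opening and the grip force at its end, in the units of the state.
- bot.get_obs(): the state, without advancing time (a new reading comes with each control period).
- bot.camera(name): name is "scene" or "top"; returns the picture (480x640x3 uint8, blue, green, red); there is no depth.
- bot.camera_model(name): a dict with "fx", "fy", "cx", "cy" (pixels), "camera_from_world" (4x4, takes a point from world to camera coordinates). Camera axes: x right, y up, looking along -z (the intrinsics and any distortion apply to the point x, -y, -z); pixel columns grow to the right and rows downward; lengths in m; the calibration is good to about 2 mm. A picture is of the moment at which its call begins. camera_model takes no time and is no camera call.
- bot.job_done(): hands the job in; it is judged then, once.
The state is a dict: "time": time; "q": joint angles; "qd": joint speeds; "joint_efforts": joint torques, N m; "ee_pos": TCP position; "tcp_rot": TCP orientation; "wrist_force": force on the tool from outside, world axes, zero at the start; "torque": the same for the moment, N m; "opening": finger opening in m; "grasp_force": force on a finger pad.
Only numpy, scipy, OpenCV 4.12 (cv2) and the standard library are available. Lean on these libraries where they do the work, as an engineer would, in place of code of your own. Each camera call takes 0.05 s, during which the arm holds its last target. There are 200 camera calls.

TASK

Pull the wooden-handled steel guide pin up out of its parking block, where a sprung catch holds it, and thread it down from above through the upper and then the lower brass bushing of the C-shaped bracket. Finish while still holding the pin still by its handle, so that a colleague could fit a clip: the whole groove near its tip shows below the lower bushing, the tip is clear of the base plate and the handle's ferrule is clear of the upper bushing. Leave the gouge, chisel, mallet and small figure where they lie.

Things in the scene. Friction and masses are not known exactly. Their poses are not given: they have to be found in the camera images.
- pin: Guide pin, 185 mm long, 0.1 to 0.2 kg, parked upright in the parking block, free to turn. Origin at the centre of its tip (lower end), z along it towards the handle. Steel shaft, 12 mm in diameter, from z = 0 to 115 mm; its tip tapers over the first 4 mm to 7 mm; a groove runs round it from z = 8 to 16 mm.
- pin_handle (a point): Where to grip the pin: on its axis, 157 mm above the tip, amid the octagonal wooden handle, which is 26 mm across the flats from z = 128 to 179 mm of the pin and tapers to its ends at 123 and 185 mm. The flats face the pin's x and y axes and the diagonals between.
- pin_shoulder (a point): Point on the pin's axis, 115 mm above the tip, at the underside of its brass ferrule (19 mm in diameter, 10 mm high, below the wooden handle).
- park: Parking block, fixed to the bench: dark wooden block 70 x 70 x 60 mm (x, y, z) on a 110 x 90 x 6 mm foot. Origin at the centre of its underside, z up. A sprung plunger with a brass button enters its +y side 22 mm up (button's end 60 mm from the middle); its nose sits in the pin's groove and gives way to a straight pull up of about 8 to 20 N, then drags by some N. It need not be touched.
- park_hole (a point): Centre of the mouth of the parking block's hole, in its top face, 60 mm above the bench. The round hole, 14 mm bore, goes 50 mm straight down: the parked pin stands on its floor, 10 mm above the bench.
- bracket: Grey C-shaped bracket, fixed to the bench. Origin at the centre of the underside of its base plate, 150 x 100 x 12 mm (x, y, z), z up. A column at x = -60 to -30 mm, 122 mm high, carries two lugs, 46 mm wide, reaching to x = 43 mm; each holds an upright brass bushing, both on one vertical axis at x = 20 mm, y = 0.
- upper_mouth (a point): Centre of the upper bushing's mouth: on the bushing axis at its top rim, 130 mm above the bench, the bracket's highest point. Each bushing is 22 mm high and open at both ends, with a 14.5 mm bore (1.25 mm of play all round the pin) that flares over its top 6 mm to a mouth of 26 mm.
- lower_exit (a point): Centre of the lower bushing's lower end: on the same axis, 55 mm above the bench and 43 mm above the base plate's top (its mouth is at 77 mm; the upper bushing's lower end is at 108 mm). Axes as the bracket's.
- gouge: Bystander: carving gouge about 250 mm long and 29 mm thick, round wooden handle, lying on the bench along its own x (handle to -x). Origin underneath its middle.
- chisel: Bystander: carving chisel about 250 mm long and 29 mm thick with a wider blade, lying along its own x (handle to -x). Origin underneath its middle.
- mallet: Bystander: wooden carver's mallet lying on its side, about 70 mm high, 230 mm long along its own x, the 75 x 110 mm head to +x. Origin on the bench under its handle, 22 mm from the head.
- bust: Bystander: turned wooden figure, 68 mm in diameter and 110 mm high. Origin at the centre of its foot.
Mind the look-alikes: they are no part of the job. Leave any pink or purple look-alike of the pin alone.

How it is judged:
By the outcome, as a careful person would: the job done as asked, in the order asked, and still so for the second after the job is handed in, while the arm keeps its last pose, push and grip.
It also fails if it takes over 58 s, if anything falls off the work surface, if the arm or the gripper's body presses on something with over 40 N, if the wrist force passes 120 N, or if a joint passes its speed limit or range.

## Working session

There is one attempt and no reset: what is moved stays moved. The work goes in short steps, Python scripts to look and compute and a tool call to move; the robot and the scene stay as the last step left them, time stands still between calls to the robot, and variables do not carry over. Pictures are saved under pics/ and viewed, at most 10 in all, crops included, and the job is handed in when it is done.

Besides the shell and the picture viewer there is one more tool, called after ">>>" as name(argument=value, ...) on one line, values as JSON. carry_out: Moves the arm, as the interface text tells. Its arguments: {"type":"object","properties":{"linear":{"type":"array","items":{"type":"array","items":{"type":"number"}}},"rotation":{"type":"array","items":{"type":"array","items":{"type":"number"}}},"grip":{"type":"array","items":{"type":"number"}},"grip_force":{"type":"number"}},"required":["linear","rotation","grip"]}

```bash
mkdir -p pics; python3 - <<'E'
from workcell import bot
import cv2
for n in("scene","top"):
    cv2.imwrite(f"pics/{n}0.png",bot.camera(n)); m=bot.camera_model(n); print(n,m)
o=bot.get_obs(); print(o, bot.tcp_to_tips)
E
```

```text
scene {'fx': 516.4706832665295, 'fy': 516.4706832665295, 'cx': 325.0634529526228, 'cy': 231.55880916772767, 'camera_from_world': array([[ 0.84060508,  0.54151488,  0.01203025, -0.50087834],
       [-0.29595499,  0.44058876,  0.8475212 ,  0.06817875],
       [ 0.45364495, -0.71599104,  0.53062518, -1.59390133],
       [ 0.        ,  0.        ,  0.        ,  1.        ]])}
top {'fx': 556.8587348552464, 'fy': 556.8587348552464, 'cx': 313.7027342106096, 'cy': 241.31742873898517, 'camera_from_world': array([[-2.44930371e-02, -9.99678544e-01, -6.54980569e-03,
         2.20822160e-02],
       [ 9.73752967e-01, -2.53398302e-02,  2.26192513e-01,
        -6.29743080e-01],
       [-2.26285773e-01, -8.37751136e-04,  9.74060597e-01,
        -1.50528747e+00],
       [ 0.00000000e+00,  0.00000000e+00,  0.00000000e+00,
         1.00000000e+00]])}
{'time': 0.1, 'q': array([-6.97269092e+01,  5.00826334e+00,  1.00395328e+01,  9.50973628e+01,
        1.06620340e-05,  9.00010492e+01]), 'qd': array([ 0.04757929, -0.04782287,  0.06581065,  0.04270976, -0.02228186,
        0.00957055]), 'joint_efforts': array([ 9.56021977e-04, -5.21561515e+01,  4.65653086e+01,  1.59419066e-02,
        3.07341838e-05, -1.29046410e-05]), 'ee_pos': array([ 0.19051125, -0.51576299,  0.23865575]), 'tcp_rot': array([-1.79933907e+02, -9.45178238e-06,  2.02720416e+01]), 'wrist_force': array([-0.28689214,  0.26558693, -0.26691318]), 'torque': array([0.01792209, 0.01947474, 0.05572551]), 'grasp_force': 0.0, 'opening': 0.08544627212764057} 0.008
```

View pics/scene0.png

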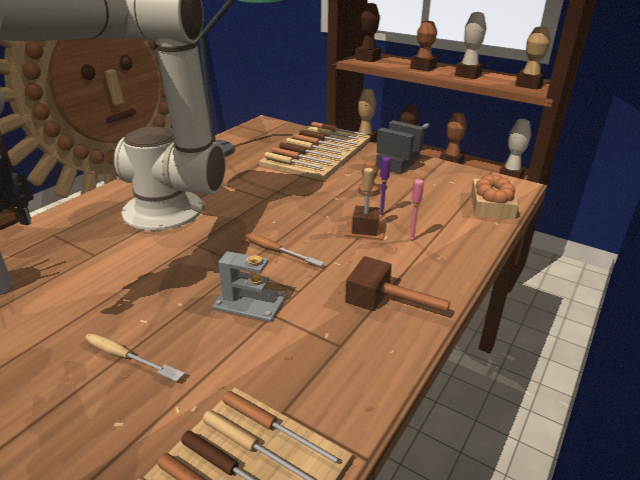

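View pics/top0.png

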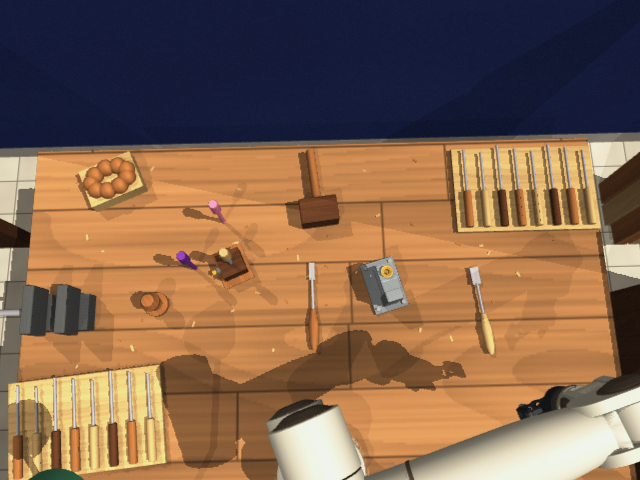

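Three pin-like things appear. The light wooden-handled one in the dark block is at scene (367,190) and top (224,254). The purple one is at scene (385,170) and top (184,260), and the pink one at scene (417,195) and top (214,206). Only the first fits: plain wood, standing in the block. The bracket is at scene (250,285) and top (383,283). I'll confirm with an enlarged mosaic.

```bash
python3 - <<'E'
import cv2,numpy as np
s=cv2.imread("pics/scene0.png");t=cv2.imread("pics/top0.png")
def c(i,x,y,w=80,h=60,k=5): 
    a=cv2.resize(i[y:y+h,x:x+w],None,fx=k,fy=k,interpolation=cv2.INTER_CUBIC)
    for j in range(0,w,10): cv2.putText(a,str(x+j),(j*k,8),0,.3,(255,255,255)); cv2.line(a,(j*k,10),(j*k,14),(0,255,0))
    for j in range(0,h,10): cv2.putText(a,str(y+j),(0,j*k+4),0,.3,(255,255,255)); cv2.line(a,(20,j*k),(25,j*k),(0,255,0))
    return a
m=np.vstack([np.hstack([cv2.resize(c(s,330,160,100,75,8),(400,300),interpolation=cv2.INTER_AREA),c(t,195,237)]),np.hstack([cv2.resize(c(s,205,245,88,66,9),(400,300)),c(t,346,255)])])
cv2.imwrite("pics/m.png",m)
E
```

```text
(no output)
```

View pics/m.png

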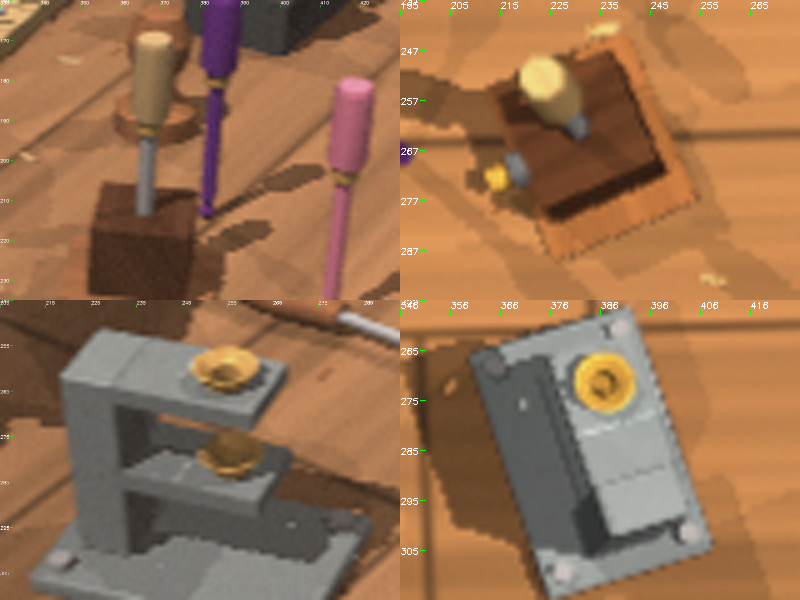

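The crop confirms it: the target is the light wooden-handled pin in the dark block with the brass button. Pin top is at scene (368.6,169) and top (224,252.5). The upper mouth is at scene (254.6,259.2) and top (386.9,271.4).

```bash
cat > h.py <<'E'
from workcell import bot
import numpy as np
from scipy.optimize import least_squares
M={n:bot.camera_model(n) for n in("scene","top")}
def proj(n,p):
    m=M[n];c=m["camera_from_world"]@np.r_[p,1]
    return np.array([m["cx"]+m["fx"]*c[0]/-c[2], m["cy"]-m["fy"]*c[1]/-c[2]])
def tri(s,t):
    r=least_squares(lambda p:np.r_[proj("scene",p)-s,proj("top",p)-t],[.45,0,.1]); return r.x.round(4),r.fun.round(2)
def at(n,uv,z):
    r=least_squares(lambda p:proj(n,np.r_[p,z])-uv,[.45,0]); return r.x.round(4)
E
python3 - <<'E'
from h import *
print("pintop",tri((368.6,169),(224,252.5)),at("scene",(368.6,169),.195),at("top",(224,252.5),.195))
print("hole",tri((366.4,212.2),(230.6,263.2)),at("scene",(366.4,211.5),.06),at("top",(230.6,263.2),.06))
print("mouth",tri((254.6,259.2),(386.9,271.3)),at("scene",(254.6,259.2),.13),at("top",(386.9,271.3),.13))
print("lowmouth",at("scene",(255.5,278.3),.077))
print("purple top",tri((386,158),(182,257)),"pink",tri((418,180),(213,203)))
C=[at("top",u,.012) for u in((360,265.4),(392,256.4),(408.3,304.6),(376.4,315))]
print(C,np.mean(C,0))
F=[at("top",u,.006) for u in((195+275/5,237+95/5-.0),)]
# park: block top corners top view
P=[at("top",u,.06) for u in((195+95/5,237+97/5),(195+215/5,237+48/5),(195+265/5,237+172/5),(195+146/5,237+212/5))]
print(P,np.mean(P,0))
E
```

```text
pintop (array([0.5781, 0.2398, 0.1965]), array([-0.25,  0.06, -0.14, -0.2 ])) [0.5769 0.2434] [0.5778 0.2397]
hole (array([0.5768, 0.244 , 0.059 ]), array([-0.46,  0.1 , -0.27, -0.38])) [0.5764 0.2473] [0.5755 0.2431]
mouth (array([ 0.5289, -0.1887,  0.1297]), array([-0.02,  0.  , -0.01, -0.01])) [ 0.5292 -0.189 ] [ 0.5288 -0.1887]
lowmouth [ 0.5284 -0.1898]
purple top (array([0.5724, 0.352 , 0.1857]), array([-0.83,  0.21, -0.42, -0.65])) pink (array([0.7129, 0.2706, 0.1891]), array([ 0.68, -0.19,  0.37,  0.62]))
[array([ 0.5686, -0.1268]), array([ 0.5929, -0.2214]), array([ 0.451 , -0.2602]), array([ 0.4236, -0.1674])] [ 0.509025 -0.19395 ]
[array([0.5963, 0.2904]), array([0.6231, 0.2224]), array([0.5506, 0.1937]), array([0.5295, 0.2606])] [0.574875 0.241775]
```

Everything measured agrees with the stated sizes: pin top at 0.196 m, mouth at 0.130 m, bracket yaw about 16°. Next I move over the pin, turning about 90° on the way.

>>> carry_out(linear=[[0.48,0.95,0.03],[0.48,0.95,0.03],[0.48,0.95,0.03],[0.48,0.95,0.03],[0.48,0.95,0.03],[0.48,0.95,0.03],[0.48,0.95,0.03],[0.48,0.95,0.03],[0.48,0.95,0.03],[0.48,0.95,0.03]], rotation=[[0,0,0.28],[0,0,0.28],[0,0,0.28],[0,0,0.28],[0,0,0.28],[0,0,0.28],[0,0,0.28],[0,0,0.28],[0,0,0.28],[0,0,0.28]], grip=[-1,-1,-1,-1,-1,-1,-1,-1,-1,-1], grip_force=80)

```text
time: 1.1
ee_pos: [0.2868, -0.325, 0.245]
tcp_rot: [-180.0, -0.0, 42.8]
wrist_force: [0.8, -0.7, 0.5]
opening: 0.0851
grasp_force: 0.0
```

>>> carry_out(linear=[[0.48,0.95,0.03],[0.48,0.95,0.03],[0.48,0.95,0.03],[0.48,0.95,0.03],[0.48,0.95,0.03],[0.48,0.95,0.03],[0.48,0.95,0.03],[0.48,0.95,0.03],[0.48,0.95,0.03],[0.48,0.95,0.03]], rotation=[[0,0,0.28],[0,0,0.28],[0,0,0.28],[0,0,0.28],[0,0,0.28],[0,0,0.28],[0,0,0.28],[0,0,0.28],[0,0,0.28],[0,0,0.28]], grip=[-1,-1,-1,-1,-1,-1,-1,-1,-1,-1])

```text
time: 2.1
ee_pos: [0.3827, -0.1351, 0.2511]
tcp_rot: [-180.0, 0.0, 65.2]
wrist_force: [0.5, 0.0, -0.0]
opening: 0.0854
grasp_force: 0.0
```

>>> carry_out(linear=[[0.48,0.95,0.03],[0.48,0.95,0.03],[0.48,0.95,0.03],[0.48,0.95,0.03],[0.48,0.95,0.03],[0.48,0.95,0.03],[0.48,0.95,0.03],[0.48,0.95,0.03],[0.48,0.95,0.03],[0.48,0.95,0.03]], rotation=[[0,0,0.28],[0,0,0.28],[0,0,0.28],[0,0,0.28],[0,0,0.28],[0,0,0.28],[0,0,0.28],[0,0,0.28],[0,0,0.28],[0,0,0.28]], grip=[-1,-1,-1,-1,-1,-1,-1,-1,-1,-1])

```text
time: 3.1
ee_pos: [0.4788, 0.0549, 0.257]
tcp_rot: [-180.0, 0.0, 87.6]
wrist_force: [1.2, -0.5, 0.5]
opening: 0.0856
grasp_force: 0.0
```

>>> carry_out(linear=[[0.48,0.95,0.03],[0.48,0.95,0.03],[0.48,0.95,0.03],[0.48,0.95,0.03],[0.48,0.95,0.03],[0.48,0.95,0.03],[0.48,0.95,0.03],[0.48,0.95,0.03],[0.48,0.95,0.03],[0,0,0]], rotation=[[0,0,0.28],[0,0,0.28],[0,0,0.28],[0,0,0.28],[0,0,0.28],[0,0,0.28],[0,0,0.28],[0,0,0.28],[0,0,0.28],[0,0,0]], grip=[-1,-1,-1,-1,-1,-1,-1,-1,-1,-1])

```text
time: 4.1
ee_pos: [0.5654, 0.2268, 0.2613]
tcp_rot: [-179.9, -0.0, 107.8]
wrist_force: [0.2, 0.5, -0.2]
opening: 0.0851
grasp_force: 0.0
```

>>> carry_out(linear=[[0.57,0.735,0],[0,0,-0.6],[0,0,-0.9],[0,0,-0.9],[0,0,-0.9],[0,0,-0.9],[0,0,-0.66],[0,0,-0.4],[0,0,0],[0,0,0]], rotation=[[0,0,0],[0,0,0],[0,0,0],[0,0,0],[0,0,0],[0,0,0],[0,0,0],[0,0,0],[0,0,0],[0,0,0]], grip=[-1,-1,-1,-1,-1,-1,-1,-1,-1,-1], grip_force=20)

```text
time: 5.1
ee_pos: [0.5765, 0.2397, 0.1581]
tcp_rot: [180.0, -0.0, 107.6]
wrist_force: [0.6, 0.5, 0.6]
opening: 0.0854
grasp_force: 0.0
```

```bash
cat > look.py <<'E'
import sys,cv2,numpy as np
from workcell import bot
def crop(i,x,y,w=80,h=60,k=5):
    a=cv2.resize(i[y:y+h,x:x+w],None,fx=k,fy=k,interpolation=cv2.INTER_CUBIC)
    for j in range(0,w,10): cv2.putText(a,str(x+j),(j*k,8),0,.3,(255,255,255)); cv2.line(a,(j*k,10),(j*k,14),(0,255,0))
    for j in range(0,h,10): cv2.putText(a,str(y+j),(0,j*k+4),0,.3,(255,255,255)); cv2.line(a,(20,j*k),(25,j*k),(0,255,0))
    return a
n,sx,sy,tx,ty=sys.argv[1],*map(int,sys.argv[2:6])
cv2.imwrite(f"pics/{n}.png",np.hstack([crop(bot.camera("scene"),sx,sy,80,100),crop(bot.camera("top"),tx,ty,80,100)]))
E
python3 look.py g 325 140 185 210
```

```text
(no output)
```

View pics/g.png

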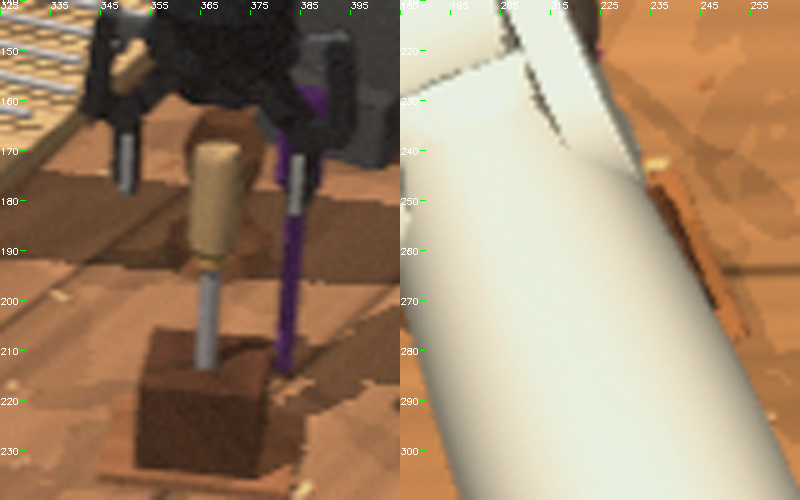

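The fingers straddle the pin evenly: pads near scene (350,175) and (384,182), handle at (368,190). I close gently at 20 N.

>>> carry_out(linear=[[0,0,0],[0,0,0],[0,0,0],[0,0,0],[0,0,0],[0,0,0],[0,0,0],[0,0,0],[0,0,0],[0,0,0]], rotation=[[0,0,0],[0,0,0],[0,0,0],[0,0,0],[0,0,0],[0,0,0],[0,0,0],[0,0,0],[0,0,0],[0,0,0]], grip=[0,0.2,0.3,1,1,1,1,1,1,1], grip_force=20)

```text
time: 6.2
ee_pos: [0.5765, 0.2398, 0.1577]
tcp_rot: [180.0, 0.0, 107.6]
wrist_force: [1.2, 0.3, 2.2]
opening: 0.0274
grasp_force: 20.0
```

>>> carry_out(linear=[[0,0,0],[0,0,0],[0,0,0],[0,0,0],[0,0,0]], rotation=[[0,0,0],[0,0,0],[0,0,0],[0,0,0],[0,0,0]], grip=[1,1,1,1,1], grip_force=80)

```text
time: 6.7
ee_pos: [0.5765, 0.2399, 0.1578]
tcp_rot: [180.0, -0.0, 107.6]
wrist_force: [2.6, 1.2, 5.0]
opening: 0.0263
grasp_force: 78.5
```

Opening is 26.3 mm, so the pads sit on the flats, and side forces are small. I pull straight up, slowly at first.

>>> carry_out(linear=[[0,0,0.1],[0,0,0.1],[0,0,0.1],[0,0,0.15],[0,0,0.2],[0,0,0.2],[0,0,0.2],[0,0,0.2],[0,0,0.2],[0,0,0.2]], rotation=[[0,0,0],[0,0,0],[0,0,0],[0,0,0],[0,0,0],[0,0,0],[0,0,0],[0,0,0],[0,0,0],[0,0,0]], grip=[1,1,1,1,1,1,1,1,1,1])

```text
time: 7.7
ee_pos: [0.5763, 0.2397, 0.1909]
tcp_rot: [-180.0, 0.0, 107.6]
wrist_force: [0.2, -0.2, -2.2]
opening: 0.0263
grasp_force: 79.8
```

>>> carry_out(linear=[[0,0,0.4],[0,0,0.4],[0,0,0.5],[0,0,0.6],[0,0,0.8],[0,0,0.8],[0,0,0.8],[0,0,0.8],[0,0,0.8],[0,0,0.4],[0,0,0],[0,0,0]], rotation=[[0,0,0],[0,0,0],[0,0,0],[0,0,0],[0,0,0],[0,0,0],[0,0,0],[0,0,0],[0,0,0],[0,0,0],[0,0,0],[0,0,0]], grip=[1,1,1,1,1,1,1,1,1,1,1,1])

```text
time: 8.9
ee_pos: [0.5764, 0.2398, 0.3161]
tcp_rot: [-180.0, 0.0, 107.6]
wrist_force: [-0.0, 0.4, -2.1]
opening: 0.0259
grasp_force: 79.8
```

```bash
python3 look.py l 325 100 185 210; python3 -c "
from h import *
p=bot.get_obs()['ee_pos'];print(p)
for z in(0,.115,.185): print([proj('scene',[p[0],p[1],p[2]+.011-.159+z])])"
```

```text
[0.57624019 0.23969776 0.31555966]
[array([367.15170245, 178.54838226])]
[array([369.57592117, 138.98751276])]
[array([371.16151757, 113.11213606])]
```

View pics/l.png

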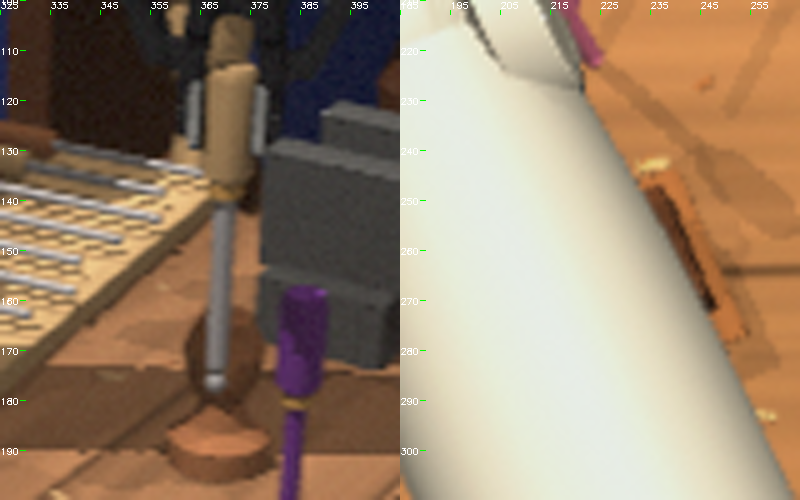

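The pin came out upright, tip at scene (368,178), where I predicted it. Next stop is above the bracket.

>>> carry_out(linear=[[-0.05,-0.5,0],[-0.1,-0.9,0],[-0.1,-0.95,0],[-0.1,-0.95,0],[-0.1,-0.95,0],[-0.1,-0.95,0],[-0.1,-0.95,0],[-0.1,-0.95,0],[-0.1,-0.95,0],[-0.1,-0.95,0],[-0.1,-0.95,0],[-0.1,-0.95,0]], rotation=[[0,0,0],[0,0,0],[0,0,0],[0,0,0],[0,0,0],[0,0,0],[0,0,0],[0,0,0],[0,0,0],[0,0,0],[0,0,0],[0,0,0]], grip=[1,1,1,1,1,1,1,1,1,1,1,1])

```text
time: 10.2
ee_pos: [0.5528, 0.0197, 0.3167]
tcp_rot: [180.0, 0.0, 107.6]
wrist_force: [-0.2, 0.5, -1.5]
opening: 0.0258
grasp_force: 79.8
```

>>> carry_out(linear=[[-0.1,-0.95,0],[-0.1,-0.95,0],[-0.1,-0.95,0],[-0.1,-0.95,0],[-0.1,-0.95,0],[-0.1,-0.95,0],[-0.1,-0.95,0],[-0.1,-0.95,0],[-0.1,-0.95,0],[-0.1,-0.9,0],[-0.1,-0.7,0],[-0.1,-0.375,0]], rotation=[[0,0,0],[0,0,0],[0,0,0],[0,0,0],[0,0,0],[0,0,0],[0,0,0],[0,0,0],[0,0,0],[0,0,0],[0,0,0],[0,0,0]], grip=[1,1,1,1,1,1,1,1,1,1,1,1])

```text
time: 11.4
ee_pos: [0.5286, -0.1904, 0.3165]
tcp_rot: [180.0, 0.0, 107.5]
wrist_force: [0.3, 0.7, -1.0]
opening: 0.0259
grasp_force: 79.8
```

>>> carry_out(linear=[[0,0,0],[0,0,0],[0,0,0]], rotation=[[0,0,0],[0,0,0],[0,0,0]], grip=[1,1,1])

```text
time: 11.7
ee_pos: [0.5294, -0.1882, 0.3166]
tcp_rot: [180.0, -0.0, 107.7]
wrist_force: [0.3, 0.3, -2.2]
opening: 0.0259
grasp_force: 79.8
```

```bash
python3 look.py b 215 205 345 225; python3 -c "
from h import *
p=bot.get_obs()['ee_pos'];print(p)
for z in(0,.115,.125,.185): print([proj(n,[p[0],p[1],p[2]+.011-.159+z]) for n in M])"
```

```text
[ 0.52949393 -0.18814518  0.31651314]
[array([253.90098778, 244.63724903]), array([388.45386548, 268.48281339])]
[array([250.50578532, 198.27560918]), array([394.35097815, 259.99956452])]
[array([250.19213272, 193.99266909]), array([394.91039801, 259.19481512])]
[array([248.24244419, 167.36958585]), array([398.4456311 , 254.10923107])]
```

View pics/b.png

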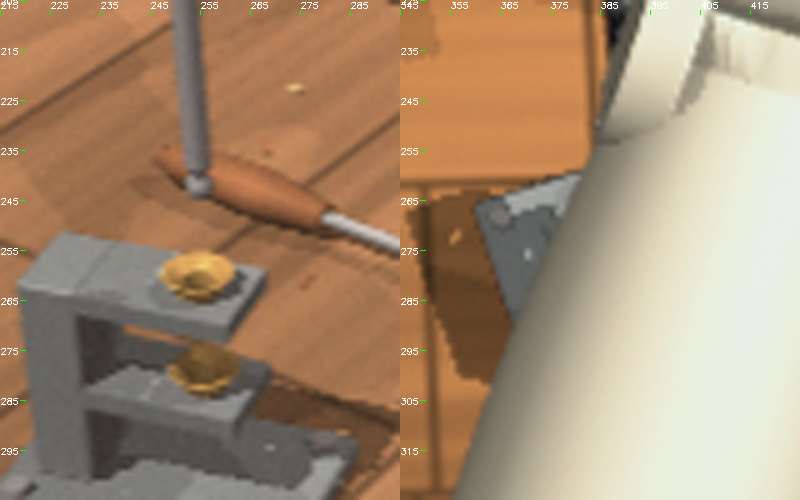

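The tip is at scene (254.6,242.9), shaft upright. The upper mouth is at (254.7,259.1). The arm hides the top view, so I compute the offset from the scene view with known heights.

```bash
python3 -c "
from h import *
for tz in(.1665,.1685,.1705): print('tip',at('scene',(254.6,242.9),tz))
print('mouth',at('scene',(254.6,259.15),.13))"
```

```text
tip [ 0.5243 -0.1796]
tip [ 0.5263 -0.1819]
tip [ 0.5284 -0.1842]
mouth [ 0.529  -0.1888]
```

>>> carry_out(linear=[[0.075,-0.22,0],[0,0,-0.4],[0,0,-0.4],[0,0,-0.4],[0,0,-0.2],[0,0,0],[0,0,0]], rotation=[[0,0,0],[0,0,0],[0,0,0],[0,0,0],[0,0,0],[0,0,0],[0,0,0]], grip=[1,1,1,1,1,1,1])

```text
time: 12.5
ee_pos: [0.5308, -0.1931, 0.2886]
tcp_rot: [180.0, 0.0, 107.6]
wrist_force: [-0.1, -0.0, -2.1]
opening: 0.0261
grasp_force: 79.8
```

```bash
python3 - <<'E'
import cv2,numpy as np
from look import crop
E
python3 - <<'E'
import cv2,numpy as np
from workcell import bot
ims=[bot.camera("scene").astype(float) for _ in range(4)]
s=np.mean(ims,0).astype(np.uint8); cv2.imwrite("pics/c_raw.png",s)
x,y,w,h,k=230,222,50,50,12
a=cv2.resize(s[y:y+h,x:x+w],None,fx=k,fy=k,interpolation=cv2.INTER_CUBIC)
for j in range(0,w,5):
    cv2.putText(a,str(x+j),(int((j+.5)*k),10),0,.35,(255,255,255)); cv2.line(a,(int((j+.5)*k),12),(int((j+.5)*k),18),(0,255,0))
    cv2.putText(a,str(y+j),(0,int((j+.5)*k)),0,.35,(255,255,255)); cv2.line(a,(26,int((j+.5)*k)),(32,int((j+.5)*k)),(0,255,0))
cv2.imwrite("pics/c.png",a); print(bot.get_obs()["ee_pos"])
E
```

```text
[ 0.5309353  -0.19316017  0.2888482 ]Traceback (most recent call last):
  File "<stdin>", line 2, in <module>
  File "look.py", line 8, in <module>
    n,sx,sy,tx,ty=sys.argv[1],*map(int,sys.argv[2:6])
                  ~~~~~~~~^^^
IndexError: list index out of range
```

View pics/c.png

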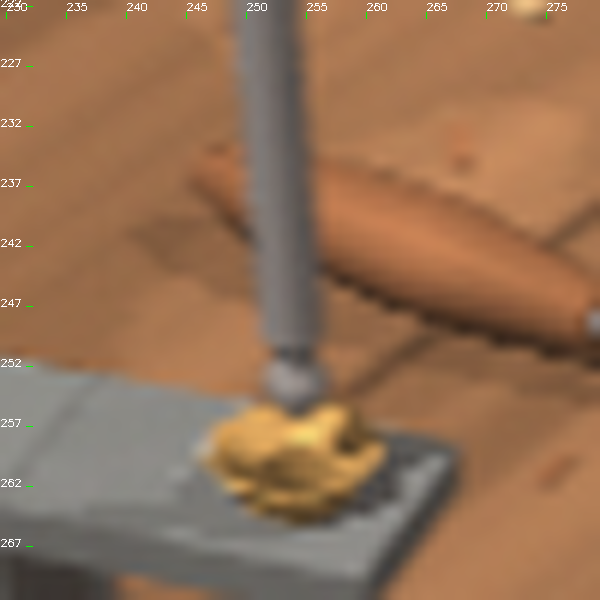

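The tip is now at (254.3,254.7), 11 mm above the mouth centre at (254.3,258.9). That 4.1 px drop means it is centred to about 1 mm. I lower gently, watching the force.

>>> carry_out(linear=[[0,0,-0.25],[0,0,-0.25],[0,0,-0.2],[0,0,-0.1],[0,0,-0.1],[0,0,0]], rotation=[[0,0,0],[0,0,0],[0,0,0],[0,0,0],[0,0,0],[0,0,0]], grip=[1,1,1,1,1,1])

```text
time: 13.3
ee_pos: [0.5307, -0.1931, 0.2702]
tcp_rot: [-180.0, -0.0, 107.6]
wrist_force: [0.0, -0.0, -1.0]
opening: 0.0261
grasp_force: 79.7
```

>>> carry_out(linear=[[0,0,-0.1],[0,0,-0.1],[0,0,-0.1],[0,0,-0.1],[0,0,0]], rotation=[[0,0,0],[0,0,0],[0,0,0],[0,0,0],[0,0,0]], grip=[1,1,1,1,1])

```text
time: 13.8
ee_pos: [0.5305, -0.1931, 0.2619]
tcp_rot: [-179.9, -0.0, 107.6]
wrist_force: [-2.9, 0.7, -2.1]
opening: 0.0257
grasp_force: 79.7
```

>>> carry_out(linear=[[-0.03,0.01,0],[0,0,-0.15],[0,0,-0.15],[0,0,-0.15],[0,0,-0.15],[0,0,0]], rotation=[[0,0,0],[0,0,0],[0,0,0],[0,0,0],[0,0,0],[0,0,0]], grip=[1,1,1,1,1,1])

```text
time: 14.4
ee_pos: [0.5302, -0.1928, 0.2498]
tcp_rot: [-180.0, -0.0, 107.6]
wrist_force: [-1.3, 0.4, -4.1]
opening: 0.0257
grasp_force: 79.6
```

>>> carry_out(linear=[[-0.02,0,0],[0,0,-0.25],[0,0,-0.25],[0,0,-0.25],[0,0,-0.25],[0,0,-0.15],[0,0,-0.15],[0,0,0]], rotation=[[0,0,0],[0,0,0],[0,0,0],[0,0,0],[0,0,0],[0,0,0],[0,0,0],[0,0,0]], grip=[1,1,1,1,1,1,1,1])

```text
time: 15.2
ee_pos: [0.5297, -0.1929, 0.2239]
tcp_rot: [-180.0, -0.0, 107.6]
wrist_force: [-1.5, 0.4, -3.2]
opening: 0.026
grasp_force: 79.7
```

>>> carry_out(linear=[[-0.02,0,-0.1],[0,0,-0.1],[0,0,-0.1],[0,0,-0.1],[0,0,-0.1],[0,0,0]], rotation=[[0,0,0],[0,0,0],[0,0,0],[0,0,0],[0,0,0],[0,0,0]], grip=[1,1,1,1,1,1])

```text
time: 15.8
ee_pos: [0.5294, -0.1929, 0.2141]
tcp_rot: [-180.0, -0.0, 107.6]
wrist_force: [-1.8, 0.8, -2.5]
opening: 0.026
grasp_force: 79.7
```

>>> carry_out(linear=[[-0.01,0,-0.15],[0,0,-0.2],[0,0,-0.25],[0,0,-0.25],[0,0,-0.25],[0,0,-0.25],[0,0,-0.25],[0,0,-0.2],[0,0,-0.15],[0,0,0],[0,0,0]], rotation=[[0,0,0],[0,0,0],[0,0,0],[0,0,0],[0,0,0],[0,0,0],[0,0,0],[0,0,0],[0,0,0],[0,0,0],[0,0,0]], grip=[1,1,1,1,1,1,1,1,1,1,1])

```text
time: 16.9
ee_pos: [0.5291, -0.1928, 0.1749]
tcp_rot: [-180.0, -0.0, 107.6]
wrist_force: [-0.4, 3.5, -5.1]
opening: 0.0258
grasp_force: 79.6
```

```bash
python3 look.py f 210 215 345 225; python3 -c "
from h import *
print(bot.get_obs()['ee_pos'],bot.get_obs()['wrist_force'])
print([proj('scene',[.529,-.1888,z]) for z in (.027,.035,.043,.055,.13,.142)])"
```

```text
[ 0.52914554 -0.19279297  0.17504132] [-1.09364038  5.4589009  -5.13843211]
[array([257.26308474, 295.31549649]), array([257.06469113, 292.62328973]), array([256.86488911, 289.91197073]), array([256.56251231, 285.8087092 ]), array([254.59677732, 259.13363089]), array([254.26956112, 254.69329807])]
```

View pics/f.png

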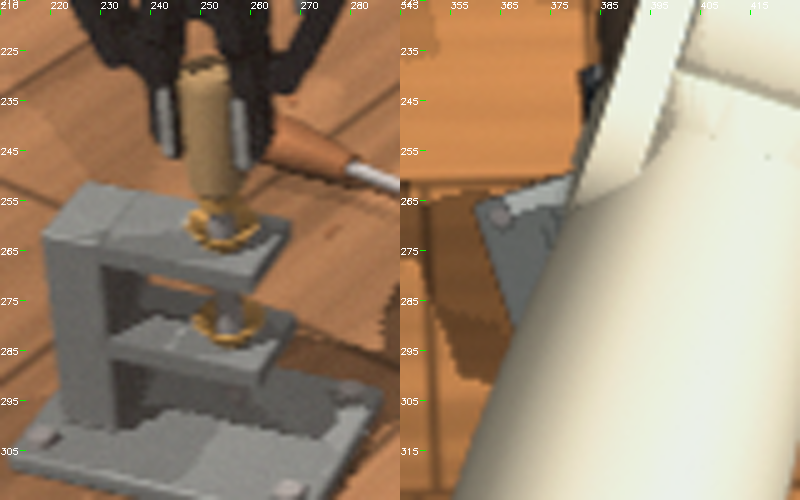

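The pin passes through both bushings. The ferrule underside is at scene (254,254.6), as predicted for a tip at 27 mm, so there was no slip. I relieve the slight side load and check before handing in.

>>> carry_out(linear=[[-0.01,0.03,0],[0,0,0],[0,0,0],[0,0,0]], rotation=[[0,0,0],[0,0,0],[0,0,0],[0,0,0]], grip=[1,1,1,1])

```text
time: 17.4
ee_pos: [0.5291, -0.1925, 0.1756]
tcp_rot: [180.0, 0.0, 107.6]
wrist_force: [-0.9, 2.5, -3.0]
opening: 0.0261
grasp_force: 79.7
```

```bash
python3 -c "
from workcell import bot
o=bot.get_obs();print(o['ee_pos'],o['wrist_force'],abs(o['qd']).max(),o['time']);print(bot.job_done())"
```

```text
[ 0.52907152 -0.19247318  0.17556536] [-0.91445683  2.49003296 -3.01394204] 0.11926941425279036 17.4
the job is handed in; nothing more can be done
None
```

I handed the job in at 17.4 s with the pin through both bushings and held still by its handle; its tip is about 27 mm above the bench by arm position (the lug hid it from the camera), which puts the whole groove below the lower bushing, the tip about 15 mm clear of the base plate and the ferrule about 12 mm clear of the upper bushing.

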